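# Seat the work plate on its three-ball mount

## Robot

A 6-joint arm with a two-finger parallel gripper is mounted at the origin on the work surface. World frame = base frame: x ahead of the robot, y to its left, z up, the work surface at z = 0. Lengths are in m, angles in rad, forces in N, time in s.
With the tool pointing down it reaches from about 0.3 to 0.75 m from the base axis. Payload 8.5 kg.
Tool frame: the origin (TCP) lies at the very end of the fingers, on their centre line; the grasp point (between the pads) lies 19 mm behind it; z points along the fingers, y is the line along which they close (so a half turn about z gives the same grasp; the last joint's range is limited). The gripper opens to 88 mm and grips with 3 to 60 N. Pads are 18 mm wide; open, the fingers measure 123 mm over their backs; the gripper's body (75 mm by 187 mm) begins 45 mm behind the grasp point.
Start: joints at [0.933, 0.381, 1.297, -0, 1.464, -0.215], TCP at [0.226, 0.502, 0.239] pointing down, gripper open.
Joint ranges: [-3.11, 3.11], [-0.89, 2.33], [0.22, 2.48], [-1.42, 4.56], [0.17, 2.85], [-2.88, 2.88]. Speed limits (rad/s): [2.39, 2.39, 3.14, 3.14, 3.14, 3.14].

## Interface

Orientations are given as a rotation vector (axis times angle).
In Python, from bench import manip gives the robot as it stands. The module is installed in compiled form; this text tells all that it offers.
- The arm moves only by the tool send_rows, never from a script. Its argument "increments" is a list of rows, each a list of 7 numbers: the finger opening in mm, from 0 to 88.1, then the shift along the tool's x, y, z in mm, then the turn, a rotation vector about the tool's x, y, z in degrees. In form: [[hand, tx, ty, tz, ax, ay, az], ...]. A call has exactly 10 rows; each row is the pose to reach, as a shift and turn from the pose commanded when the call began, along the tool's axes at that moment; what a row does not reach only later rows make up. A row lasts 1/10 s, in which the tool goes at most 50 mm and 8.59 degrees, less where a joint would pass 70% of its speed; a pose out of reach is approached as far as the arm can. A call with a gripper value outside its range is refused whole. The fingers move at their own pace and stop on an object; "grip_force" is the grip in N (left out, the last holds). Time passes only in rows, so rows that repeat a pose let the fingers close, or fill a call up. It gives the time, the measured TCP pose, the force, the opening and the grip force at its end, in the units of the state.
- manip.state(): the state, without advancing time (a new reading comes with each control period).
- manip.read_camera(name): name is "scene" or "top"; returns (picture, depth): 384x512x3 uint8, red, green, blue; 384x512 float32, m along the optical axis (not along the pixel's ray), 0 where there is no reading.
- manip.camera_params(name): a dict with "intrinsics" (3x3 intrinsics, pixels), "eye" and "attitude" of the camera in the world. Camera axes: x right, y down, z forward; pixel columns grow to the right and rows downward; lengths in m; the calibration is good to about 2 mm. A picture is of the moment at which its call begins. camera_params takes no time and is no camera call.
- manip.close_job(): hands the job in; it is judged then, once.
The state is a dict: "t": time; "q": joint angles; "dq": joint speeds; "joint_efforts": joint torques, N m; "tcp_pos": TCP position; "tool_rot": TCP orientation; "ft_force": force on the tool from outside, world axes, zero at the start; "ft_torque": the same for the moment, N m; "width": opening from 0.0 (shut) to 1.0 (fully open); "grasp_force": force on a finger pad.
Only numpy, scipy, OpenCV 4.12 (cv2) and the standard library are available. Lean on these libraries where they do the work, as an engineer would, in place of code of your own. Each camera call takes 0.05 s, during which the arm holds its last target. There are 200 camera calls.

## Task

Pick the aluminium work plate with the copper strip up by its wooden grip bar and press it gently and level down between the two brass spring plungers of the ball mount, its copper-strip end over the two-ball end, until it has gone past the springs and is fully home on all three balls. Keep hold and go slowly all the way, so that the springs do not slam it down, let go only when you feel it rest on the balls, and do not force it any harder; leave the other tools on the bench where they are.

Things in the scene. Friction and masses are not known exactly. Their poses are not given: they have to be found in the camera images.
- plate: Loose work plate, 0.25 to 0.5 kg: aluminium slab 110 (x) by 90 (y) by 12 mm, long edges at y = +-45 mm fully rounded, slab z 7 to 19 mm. Origin: under its middle, at the level it stands on, z up. Below it three pairs of steel rods (8 mm thick, axes 17 mm apart, 24 mm long, pointing to the middle), centred at (34, 26), (34, -26), (-34, 0) mm; each pair straddles one ball of the mount.
- plate_grip (a point): Point to grip: inside the dark wooden grip bar standing on the middle of the plate, 55 mm above the plate's origin. The bar measures 46 mm in the plate's x, 22 mm in y, and stands from z = 19 to 68 mm. Grip it across y (the line of the two plungers), or the plate tips in the grip; with the plate home the plunger housings reach up to z = 28 mm of the plate, so keep the fingertips above that.
- plate_strip (a point): Middle of the copper strip (18 by 70 mm, 1 mm thick, fixed) lying across the top of the plate at its +x end, 36 mm from the middle: this end goes over the mount's two-ball end.
- base: Fixed steel bench block of the mount, 120 (x) by 100 (y) by 40 mm; origin under its middle, z up. The plate goes above it, origin over origin, x along x; within about 4 mm and 4 degrees the balls centre it. Fully home the plate's origin lies 8 mm above the deck's top, so 60 to 80 mm above this origin.
- base_top (a point): Middle of the block's top, 40 mm up. Above it on a screw column stands a level aluminium deck, 110 (x) by 164 (y) by 10 mm, centred and square to the block. Its height is set differently each time and is not measured: deck top 12 to 32 mm above this point. Feel for it. Near its y ends two plunger housings, 26 (x) by 18 (y) by 36 mm high, inner faces at y = +-61 mm.
- base_twin (a point): Middle of the top edge of the block's +x end: the two-ball end of the mount. On the deck are three fixed steel balls of 14 mm, centres 5 mm above the deck's top, at (34, 26), (34, -26), (-34, 0) mm from the middle.
- spring_left (a joint): Brass round-nosed plunger, 12 mm thick, at the deck's +y side, axis 27.5 mm above the deck's top, pointing at the middle. Value: how far it is pushed outwards, m: 0 free (tip 40 mm from the middle), about 0.005 as the plate's widest edge passes, about 0.0017 with the plate fully home; stop at 0.011. Spring 800 N/m, 4 N preload.
- spring_right (a joint): Like plunger at the -y side. Lowered, the plate's edges meet both noses about 16 mm above home; it takes a push of some 5 to 12 N in all over 7 to 10 mm to part them, then for the last 6 to 9 mm the springs pull the plate down with up to about 10 N. Released too early it is pushed up or stays askew.
- hammer: Bystander: hammer with a wooden handle, 240 mm, lying beyond the work; origin at the underside, about its middle.
- dapping: Bystander: wooden dapping cube, 55 mm; origin under its middle.
- glue: Bystander: small white bottle, 34 mm diameter, 85 mm high; origin under its middle.
- punch: Bystander: square steel punch 75 x 9 x 9 mm lying on the bench; origin under its middle, long axis x.
Mind the look-alikes: they are no part of the job. What is shaped like the plate but turquoise is not meant. What is shaped like the base but red is not meant.

How it is judged:
By the outcome, as a careful person would: the job done as asked, in the order asked, and still so for the second after the job is handed in, with the robot touching nothing.
It also fails if it takes over 58 s, if anything falls off the work surface, if the arm or the gripper's body presses on something with over 40 N, if the wrist force passes 120 N, or if a joint passes its speed limit or range.

## Working session

There is one attempt and no reset: what is moved stays moved. The work goes in short steps, Python scripts to look and compute and a tool call to move; the robot and the scene stay as the last step left them, time stands still between calls to the robot, and variables do not carry over. Pictures are saved under pics/ and viewed, at most 10 in all, crops included, and the job is handed in when it is done.

Besides the shell and the picture viewer there is one more tool, called after ">>>" by a JSON object that holds its "api" and its "payload", one argument or row to a line. send_rows: Moves the arm, as the interface text tells. Its arguments: {"type":"object","properties":{"increments":{"type":"array","items":{"type":"array","items":{"type":"number"}}},"grip_force":{"type":"number"}},"required":["increments"]}

```bash
mkdir -p pics
cat > h.py <<'E'
import numpy as np, cv2
from bench import manip
from scipy.spatial.transform import Rotation as R
def grab(n):
    im,d=manip.read_camera(n); p=manip.camera_params(n)
    np.savez(n+'.npz',im=im,d=d); return im,d,p
def load(n):
    z=np.load(n+'.npz'); return z['im'],z['d'],manip.camera_params(n)
def rot(p):
    a=np.array(p['attitude'],float)
    return a if a.shape==(3,3) else R.from_rotvec(a).as_matrix()
def pts(d,p):
    v,u=np.mgrid[:d.shape[0],:d.shape[1]]
    r=np.stack([u,v,np.ones_like(u)],-1)@np.linalg.inv(p['intrinsics']).T
    return (r*d[...,None])@rot(p).T+np.array(p['eye'])
E
python3 - <<'E'
from h import *
for n in('scene','top'):
    im,d,p=grab(n); print(n,p); cv2.imwrite(f'pics/{n}0.png',cv2.resize(im[...,::-1],(800,600)))
s=manip.state();print(s)
E
```

```text
scene {'intrinsics': array([[487.65194467,   0.        , 261.31099365],
       [  0.        , 487.65194467, 196.57291983],
       [  0.        ,   0.        ,   1.        ]]), 'eye': array([1.01811548, 0.24358998, 0.99061172]), 'attitude': array([-1.3521438 , -2.46657134,  0.68226066])}
top {'intrinsics': array([[365.18344646,   0.        , 254.38722474],
       [  0.        , 365.18344646, 194.61512929],
       [  0.        ,   0.        ,   1.        ]]), 'eye': array([ 0.39433277, -0.02149405,  0.86850283]), 'attitude': array([-2.02439402,  2.1747918 , -0.24755111])}
{'t': 0.1, 'q': array([ 9.32672197e-01,  3.81120214e-01,  1.29809804e+00,  1.31576310e-05,
        1.46360109e+00, -2.15305599e-01]), 'dq': array([ 0.00172056, -0.00034542, -0.0023844 ,  0.00062501,  0.00016257,
       -0.00158798]), 'joint_efforts': array([ 3.51115697e-03, -4.38653970e+01, -2.24910039e+01,  7.13830604e-02,
        3.42368020e-02, -7.31788577e-05]), 'tcp_pos': array([0.22554544, 0.50137619, 0.23823335]), 'tool_rot': array([-6.59118549e-01, -3.07113978e+00,  1.74530188e-03]), 'ft_force': array([-0.96759818, -0.20686318,  0.13214379]), 'ft_torque': array([0.08034708, 0.03736816, 0.00463434]), 'grasp_force': 0.0, 'width': 0.9982241821067731}
```

View pics/scene0.png

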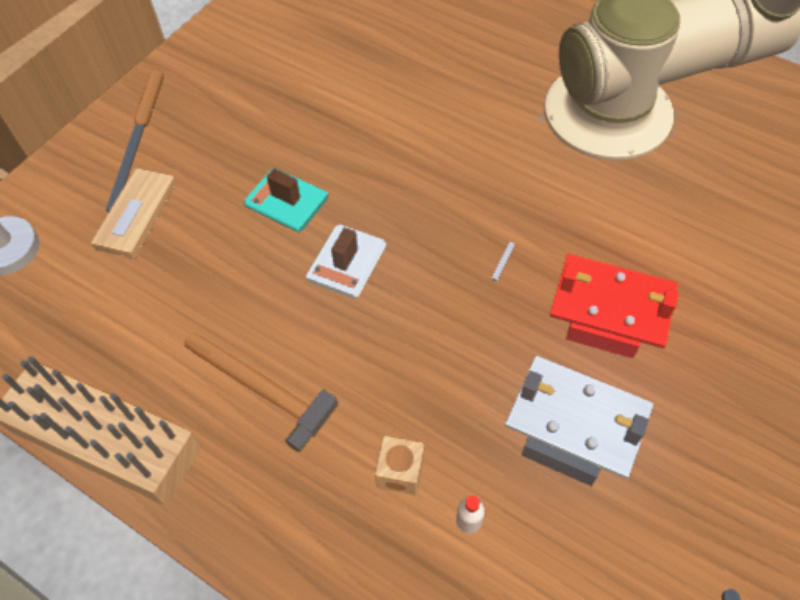

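View pics/top0.png

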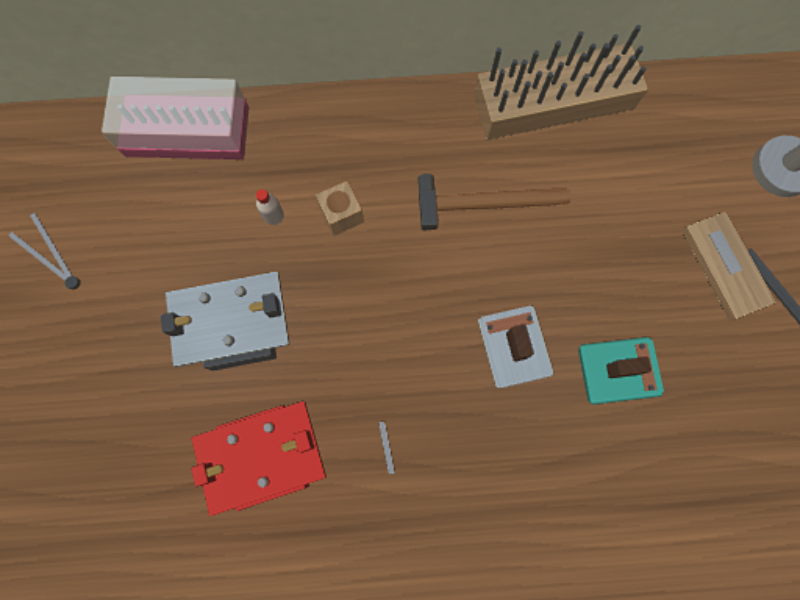

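Candidates in the top picture: plates are the bare aluminium one (516,346) and a turquoise one (621,370). The aluminium one with the copper strip fits. Mounts are the steel/aluminium one (227,318) and a red one (259,458), and the steel one fits. Its two balls are at (204,298) and (239,291), and the copper strip is at (510,323).

```bash
cat > meas.py <<'E'
from h import *
def rect(n,lo,hi,box,smax=70,vmin=110):
    im,d,p=load(n); P=pts(d,p); hsv=cv2.cvtColor(im,cv2.COLOR_RGB2HSV)
    m=(hsv[...,1]<smax)&(hsv[...,2]>vmin)&(d>0)&(P[...,2]>lo)&(P[...,2]<hi)
    b=np.zeros_like(m); b[box[1]:box[3],box[0]:box[2]]=1; m&=b
    m=m.astype(np.uint8); k,l,s,_=cv2.connectedComponentsWithStats(m)
    i=1+s[1:,4].argmax(); m=l==i
    z=np.median(P[m][:,2])
    # outline by rays onto the plane z
    c=cv2.findContours(m.astype(np.uint8),cv2.RETR_EXTERNAL,cv2.CHAIN_APPROX_NONE)[0]
    c=max(c,key=len)[:,0]
    r=np.c_[c,np.ones(len(c))]@np.linalg.inv(p['intrinsics']).T@rot(p).T
    e=np.array(p['eye']); q=e+r*((z-e[2])/r[:,2])[:,None]
    return z,cv2.minAreaRect((q[:,:2]*1000).astype(np.float32)),q
if __name__=='__main__':
    for n,bp,bd in(('top',(300,190,360,255),(95,165,195,245)),('scene',(190,140,255,195),(315,220,425,310))):
        z,r,_=rect(n,.008,.035,bp); print(n,'plate',z,r)
        z,r,_=rect(n,.04,.09,bd); print(n,'deck',z,r)
        # points of interest
        im,d,p=load(n);P=pts(d,p);hsv=cv2.cvtColor(im,cv2.COLOR_RGB2HSV)
        s=np.s_[bp[1]:bp[3],bp[0]:bp[2]]
        m=(P[s][...,2]>.055)&(P[s][...,2]<.08); print(' grip top',np.median(P[s][m],0),cv2.minAreaRect((P[s][m][:,:2]*1e3).astype(np.float32)))
        h=hsv[s]; m=(h[...,0]<20)&(h[...,1]>90)&(h[...,2]>110)&(P[s][...,2]>.012)&(P[s][...,2]<.03)
        print(' strip',P[s][m].mean(0),m.sum(),cv2.minAreaRect((P[s][m][:,:2]*1e3).astype(np.float32)))
        s=np.s_[bd[1]:bd[3],bd[0]:bd[2]]; m=(P[s][...,2]>.075)
        k,l,st,c=cv2.connectedComponentsWithStats(m.astype(np.uint8))
        for i in range(1,k):
            if st[i,4]>3: print('  high',c[i]+bd[:2],st[i,4],P[s][l==i].mean(0),P[s][l==i][:,2].max())
        h=hsv[s]; m=(h[...,0]>10)&(h[...,0]<30)&(h[...,1]>120)&(P[s][...,2]>.055)
        k,l,st,c=cv2.connectedComponentsWithStats(m.astype(np.uint8))
        for i in range(1,k):
            if st[i,4]>8: print('  brass',c[i]+bd[:2],st[i,4],P[s][l==i].mean(0))
    im,_,_=load('top'); cv2.imwrite('pics/crop.png',cv2.resize(im[160:260,90:440,::-1],(800,228),interpolation=cv2.INTER_CUBIC))
E
python3 meas.py
```

```text
top plate 0.020399392701862973 ((516.9515991210938, -202.77700805664062), (110.48774719238281, 89.00021362304688), 9.156893730163574)
top deck 0.07141312125797095 ((579.8181762695312, 214.9280242919922), (109.6659164428711, 162.86346435546875), 7.041539669036865)
 grip top [ 0.51636427 -0.20280857  0.06874908] ((517.2269287109375, -204.07879638671875), (45.916080474853516, 22.22295379638672), 9.221384048461914)
 strip [ 0.55313123 -0.19866454  0.02177374] 170 ((552.9820556640625, -205.6146697998047), (80.15071105957031, 27.039623260498047), 88.66094207763672)
  high [153.57575758 185.60606061] 33 [0.60943972 0.18532569 0.1046123 ] 0.8685028253655392
  high [130.48648649 190.08108108] 37 [0.60954396 0.24331607 0.07986735] 0.0856837532008421
  high [170.98979592 195.11734694] 196 [0.58492507 0.14754145 0.10605941] 0.8685028253655392
  high [111.11214953 206.64485981] 214 [0.56908093 0.27579243 0.10528803] 0.8685028253655392
  high [145.86111111 217.52777778] 36 [0.54499874 0.2092499  0.08003188] 0.08435553620079905
  brass [163.51515152 196.        ] 33 [0.57896748 0.15888273 0.1267122
[... 540 characters left out ...]
6] 147 ((551.0315551757812, -197.55992126464844), (18.00008201599121, 68.61156463623047), 10.016678810119629)
  high [342.22608696 246.88695652] 230 [0.59193217 0.15244391 0.10494832] 0.9906117217072878
  high [376.92682927 249.17073171] 41 [0.54648258 0.21173038 0.07992642] 0.08473932817976737
  high [404.94921875 272.9765625 ] 256 [0.57766185 0.27987832 0.10835737] 0.9906117217072878
  high [353.66666667 272.07142857] 42 [0.61634411 0.19461919 0.08017505] 0.08571823271035062
  high [378.4  282.75] 40 [0.61025881 0.24567648 0.08014773] 0.08447419775507903
  brass [348.64102564 248.30769231] 39 [0.58688747 0.16438394 0.1031077 ]
  brass [399.05  269.225] 40 [0.57421186 0.26726287 0.10345563]
```

View pics/crop.png

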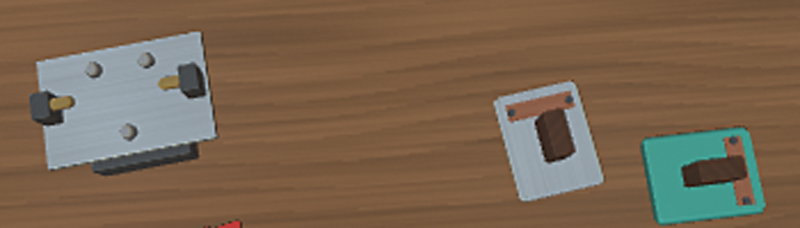

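The crop confirms the bare aluminium plate, strip end at the top and to the left of the turquoise one, and the grey mount with its twin balls on top. The yaws are about 9.2° for the plate and 7.05° for the mount.

```bash
cat >> h.py <<'E'
def plan(x,y,z,yaw,src=None):
    """shift (mm) and turn (deg) in tool axes from the current pose to tool-down with tool y along +-yaw+90"""
    s=manip.state(); M=R.from_rotvec(s['tool_rot']); p=s['tcp_pos']
    best=None
    for h in(0,180):
        T=R.from_euler('z',yaw+h,degrees=True)*R.from_euler('x',180,degrees=True)
        t=(M.inv()*T).as_rotvec(degrees=True)
        print('yaw',yaw+h,'turn',t.round(2))
    print('shift',(M.inv().apply(np.array([x,y,z])-p)*1e3).round(2),'q',np.round(s['q'],3),'pos',p.round(4),'f',np.round(s['ft_force'],2),'tau',np.round(s['ft_torque'],2),'w',round(s['width'],3),'g',round(s['grasp_force'],1),'t',s['t'])
E
python3 -c "
from h import *
plan(.517,-.2025,.12,9.2)"
```

```text
yaw 9.2 turn [-5.0000e-02  8.0000e-02  1.4657e+02]
yaw 189.2 turn [ -0.06  -0.04 -33.43]
shift [-554.64 -522.15  118.71] q [ 0.933  0.381  1.298  0.     1.464 -0.215] pos [0.2255 0.5014 0.2382] f [-0.97 -0.21  0.13] tau [0.08 0.04 0.  ] w 0.998 g 0.0 t 0.1
```

>>> {"api": "send_rows", "payload": {
  "increments": [
    [88, -28, -26, 0, 0, 0, -1.7],
    [88, -56, -52, 0, 0, 0, -3.3],
    [88, -83, -78, 0, 0, 0, -5],
    [88, -111, -104, 0, 0, 0, -6.7],
    [88, -139, -130, 0, 0, 0, -8.4],
    [88, -166, -157, 0, 0, 0, -10],
    [88, -194, -183, 0, 0, 0, -11.7],
    [88, -222, -209, 0, 0, 0, -13.4],
    [88, -250, -235, 0, 0, 0, -15],
    [88, -277, -261, 0, 0, 0, -16.7]
  ]
}}

```text
t: 1.1
tcp_pos: [0.3714, 0.1484, 0.2387]
tool_rot: [-0.204, -3.135, 0.0]
ft_force: [0.5, 0.3, -0.1]
width: 0.999
grasp_force: 0.0
```

```bash
python3 -c "
from h import *
plan(.517,-.2025,.12,9.2)"
```

```text
yaw 9.2 turn [-2.0000e-02  0.0000e+00  1.6334e+02]
yaw 189.2 turn [-0.000e+00 -1.000e-02 -1.666e+01]
shift [-189.95 -328.98  118.63] q [ 0.082  0.114  1.67  -0.     1.358 -1.359] pos [0.3714 0.1484 0.2387] f [ 0.47  0.35 -0.06] tau [ 0.06 -0.02  0.04] w 0.999 g 0.0 t 1.1
```

>>> {"api": "send_rows", "payload": {
  "increments": [
    [88, -24, -41, 0, 0, 0, -2.1],
    [88, -48, -82, 0, 0, 0, -4.2],
    [88, -71, -123, 0, 0, 0, -6.2],
    [88, -95, -164, 0, 0, 0, -8.3],
    [88, -119, -206, 10, 0, 0, -10.4],
    [88, -143, -247, 30, 0, 0, -12.5],
    [88, -166, -288, 55, 0, 0, -14.6],
    [88, -190, -329, 80, 0, 0, -16.7],
    [88, -190, -329, 105, 0, 0, -16.7],
    [88, -190, -329, 119, 0, 0, -16.7]
  ]
}}

```text
t: 2.1
tcp_pos: [0.5158, -0.2024, 0.1167]
tool_rot: [0.248, -3.129, -0.004]
ft_force: [0.1, -0.7, 0.1]
width: 0.998
grasp_force: 0.0
```

```bash
python3 -c "
from h import *
plan(.517,-.2025,.038,9.2)
im,d,p=grab('scene'); cv2.imwrite('pics/c1.png',cv2.resize(im[100:220,160:320,::-1],(800,600)))"
```

```text
yaw 9.2 turn [ -0.27  -0.24 179.85]
yaw 189.2 turn [ 0.15 -0.17 -0.15]
shift [-1.36 -0.47 78.68] q [-0.588  0.507  1.469 -0.     1.17  -2.316] pos [ 0.5158 -0.2024  0.1167] f [ 0.15 -0.7   0.14] tau [ 0.06 -0.01 -0.03] w 0.998 g 0.0 t 2.1
```

View pics/c1.png

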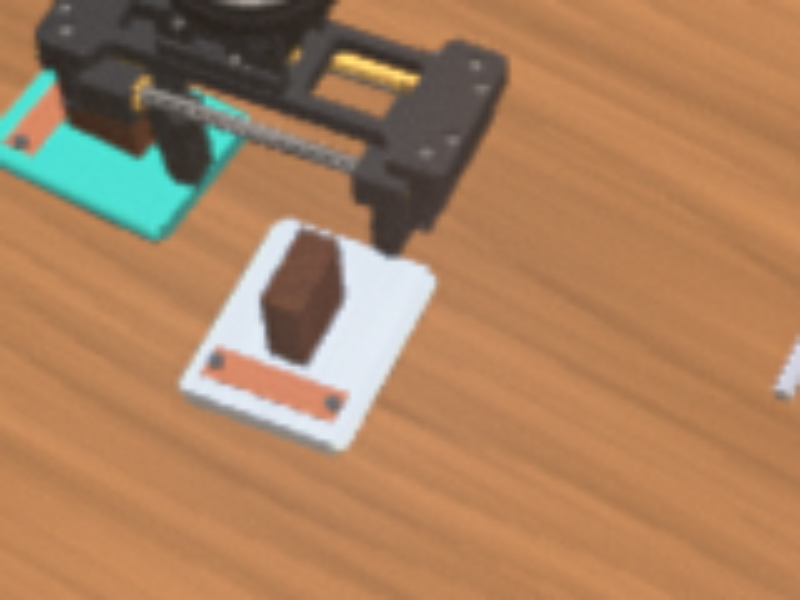

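>>> {"api": "send_rows", "payload": {
  "increments": [
    [88, -1, 0, 8, 0, 0, -0.1],
    [88, -1, 0, 18, 0, 0, -0.1],
    [88, -1, 0, 28, 0, 0, -0.1],
    [88, -1, 0, 38, 0, 0, -0.1],
    [88, -1, 0, 48, 0, 0, -0.1],
    [88, -1, 0, 58, 0, 0, -0.1],
    [88, -1, 0, 65, 0, 0, -0.1],
    [88, -1, 0, 70, 0, 0, -0.1],
    [88, -1, 0, 70, 0, 0, -0.1],
    [88, -1, 0, 70, 0, 0, -0.1]
  ]
}}

```text
t: 3.15
tcp_pos: [0.5176, -0.2011, 0.0499]
tool_rot: [-0.254, 3.131, -0.0]
ft_force: [-0.2, 0.7, 0.1]
width: 0.997
grasp_force: 0.0
```

```bash
python3 -c "
from h import *
plan(.517,-.2025,.038,9.2)"
```

```text
yaw 9.2 turn [-2.0000e-02 -2.0000e-02 -1.7992e+02]
yaw 189.2 turn [-0.01  0.01  0.08]
shift [ 0.8  -1.29 11.92] q [-0.584  0.596  1.54  -0.     1.006 -2.316] pos [ 0.5176 -0.2011  0.0499] f [-0.18  0.65  0.07] tau [ 0.04  0.03 -0.04] w 0.997 g 0.0 t 3.15
```

>>> {"api": "send_rows", "payload": {
  "increments": [
    [88, 1, -1, 4, 0, 0, 0],
    [88, 1, -1, 8, 0, 0, 0],
    [88, 1, -1, 12, 0, 0, 0],
    [88, 1, -1, 12, 0, 0, 0],
    [60, 1, -1, 12, 0, 0, 0],
    [40, 1, -1, 12, 0, 0, 0],
    [28, 1, -1, 12, 0, 0, 0],
    [22, 1, -1, 12, 0, 0, 0],
    [16, 1, -1, 12, 0, 0, 0],
    [16, 1, -1, 12, 0, 0, 0]
  ],
  "grip_force": 35
}}

```text
t: 4.15
tcp_pos: [0.5166, -0.2022, 0.0378]
tool_rot: [-0.254, 3.131, -0.0]
ft_force: [-0.2, -0.7, 0.7]
width: 0.475
grasp_force: 0.0
```

>>> {"api": "send_rows", "payload": {
  "increments": [
    [16, 0, 0, 0, 0, 0, 0],
    [16, 0, 0, 0, 0, 0, 0],
    [16, 0, 0, 0, 0, 0, 0],
    [16, 0, 0, 0, 0, 0, 0],
    [16, 0, 0, 0, 0, 0, 0],
    [16, 0, 0, -4, 0, 0, 0],
    [16, 0, 0, -10, 0, 0, 0],
    [16, 0, 0, -20, 0, 0, 0],
    [16, 0, 0, -30, 0, 0, 0],
    [16, 0, 0, -40, 0, 0, 0]
  ]
}}

```text
t: 5.15
tcp_pos: [0.5167, -0.2022, 0.0789]
tool_rot: [-0.254, 3.131, -0.001]
ft_force: [0.6, -0.1, -3.0]
width: 0.249
grasp_force: 35.0
```

```bash
python3 -c "
from h import *
plan(.580,.2155,.22,7.05)"
```

```text
yaw 7.05 turn [-4.0000e-02 -3.0000e-02 -1.7777e+02]
yaw 187.05 turn [-0.02  0.02  2.23]
shift [-129.86  401.95 -141.19] q [-0.586  0.555  1.513  0.     1.073 -2.319] pos [ 0.5167 -0.2022  0.0789] f [ 0.63 -0.09 -2.99] tau [ 0.02 -0.   -0.02] w 0.249 g 35.0 t 5.15
```

>>> {"api": "send_rows", "payload": {
  "increments": [
    [16, 0, 0, -12, 0, 0, 0],
    [16, -1, 4, -30, 0, 0, 0],
    [16, -4, 14, -50, 0, 0, 0],
    [16, -9, 29, -70, 0, 0, 0.2],
    [16, -16, 48, -90, 0, 0, 0.3],
    [16, -23, 71, -108, 0, 0, 0.4],
    [16, -31, 97, -122, 0, 0, 0.6],
    [16, -40, 124, -132, 0, 0, 0.8],
    [16, -49, 152, -138, 0, 0, 1],
    [16, -58, 180, -141, 0, 0, 1.1]
  ]
}}

```text
t: 6.15
tcp_pos: [0.5448, -0.014, 0.2203]
tool_rot: [-0.224, 3.132, -0.001]
ft_force: [1.1, 0.2, -3.6]
width: 0.247
grasp_force: 35.0
```

>>> {"api": "send_rows", "payload": {
  "increments": [
    [16, -9, 28, 0, 0, 0, 0.2],
    [16, -18, 56, 0, 0, 0, 0.4],
    [16, -27, 84, 0, 0, 0, 0.5],
    [16, -36, 111, 0, 0, 0, 0.6],
    [16, -45, 138, 0, 0, 0, 0.7],
    [16, -53, 163, 0, 0, 0, 0.8],
    [16, -60, 186, 0, 0, 0, 0.9],
    [16, -66, 205, 0, 0, 0, 1],
    [16, -70, 217, 0, 0, 0, 1.1],
    [16, -72, 222, 0, 0, 0, 1.1]
  ]
}}

```text
t: 7.15
tcp_pos: [0.5844, 0.2157, 0.219]
tool_rot: [-0.195, 3.135, 0.0]
ft_force: [-0.6, -1.3, -3.1]
width: 0.245
grasp_force: 35.0
```

```bash
python3 -c "
from h import *
plan(.580,.2155,.16,7.05)"
```

```text
yaw 7.05 turn [  -0.      0.   -179.92]
yaw 187.05 turn [0.   0.   0.08]
shift [ 4.42  0.38 59.04] q [ 0.164  0.524  1.114  0.     1.504 -1.531] pos [0.5844 0.2157 0.219 ] f [-0.58 -1.3  -3.07] tau [ 0.06  0.   -0.02] w 0.245 g 35.0 t 7.15
```

>>> {"api": "send_rows", "payload": {
  "increments": [
    [16, 3, 0, 0, 0, 0, 0],
    [16, 4, 0, 6, 0, 0, 0],
    [16, 4, 0, 14, 0, 0, 0],
    [16, 4, 0, 22, 0, 0, 0],
    [16, 4, 0, 30, 0, 0, 0],
    [16, 4, 0, 38, 0, 0, 0],
    [16, 4, 0, 46, 0, 0, 0],
    [16, 4, 0, 54, 0, 0, 0],
    [16, 4, 0, 59, 0, 0, 0],
    [16, 4, 0, 59, 0, 0, 0]
  ]
}}

```text
t: 8.15
tcp_pos: [0.5803, 0.2143, 0.1589]
tool_rot: [0.194, -3.134, 0.0]
ft_force: [-0.2, 0.2, -2.9]
width: 0.246
grasp_force: 35.0
```

Run:
```python
from h import *
plan(.580,.2155,.15,7.05)
for n in('top','scene'):
    im,d,p=grab(n); P=pts(d,p); hsv=cv2.cvtColor(im,cv2.COLOR_RGB2HSV)
    near=np.hypot(P[...,0]-.58,P[...,1]-.2155)<.12
    m=near&(P[...,2]>.132)&(P[...,2]<.146)&(hsv[...,1]<60)&(hsv[...,2]>110)
    print(n,m.sum(),np.median(P[m],0),cv2.minAreaRect((P[m][:,:2]*1e3).astype(np.float32)))
    A=np.c_[P[m][:,:2]-[.58,.2155],np.ones(m.sum())]; print(' tilt deg',np.degrees(np.linalg.lstsq(A,P[m][:,2],rcond=None)[0][:2]))
    m=near&(hsv[...,0]<20)&(hsv[...,1]>90)&(hsv[...,2]>110)&(P[...,2]>.13)&(P[...,2]<.15)
    if m.sum(): print(' strip',m.sum(),P[m].mean(0),cv2.minAreaRect((P[m][:,:2]*1e3).astype(np.float32)))
im,_,_=load('scene');cv2.imwrite('pics/c2.png',cv2.resize(im[190:310,290:450,::-1],(800,600)))
```

```text
yaw 7.05 turn [ 1.2000e-01 -0.0000e+00 -1.7997e+02]
yaw 187.05 turn [-0.   -0.08  0.03]
shift [0.17 1.23 8.9 ] q [ 0.163  0.563  1.222  0.     1.358 -1.532] pos [0.5803 0.2143 0.1589] f [-0.18  0.19 -2.91] tau [ 0.07  0.02 -0.04] w 0.246 g 35.0 t 8.15
top 662 [0.55128439 0.19047188 0.14158606] ((582.494140625, 196.98846435546875), (110.17314147949219, 58.658782958984375), 5.311587333679199)
 tilt deg [0.14025176 0.65029247]
 strip 37 [0.6189597  0.19342005 0.14311014] ((619.1587524414062, 192.77952575683594), (16.34925079345703, 11.637255668640137), 10.644237518310547)
scene 1070 [0.60243299 0.22012839 0.14156884] ((597.4676513671875, 216.50018310546875), (75.99775695800781, 89.88111114501953), 6.748648643493652)
 tilt deg [-1.27297905  0.14188819]
 strip 267 [0.61530473 0.21884138 0.14291559] ((615.4990844726562, 218.4307098388672), (17.823484420776367, 66.71929168701172), 6.84539270401001)
```

View pics/c2.png

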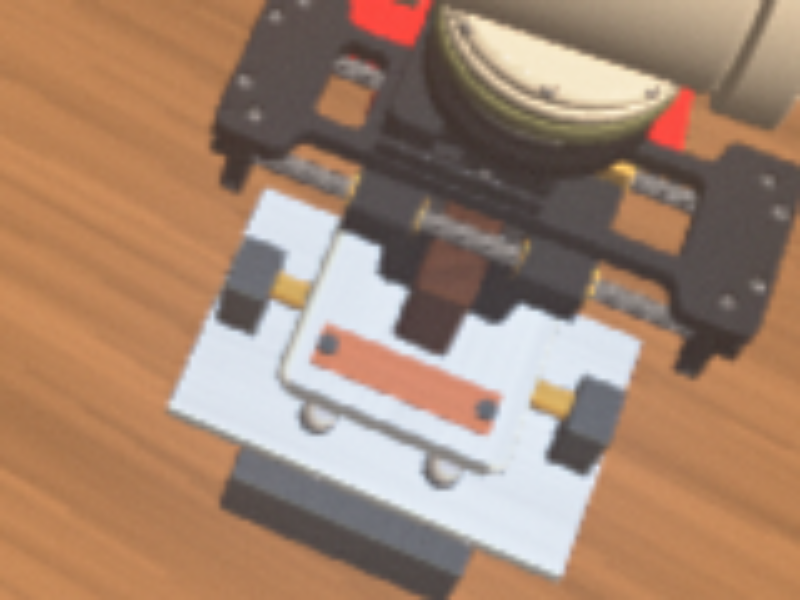

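The plate hangs level over the mount, with the strip end over the twin balls (320,415) and (443,465), and is about 1 mm off in y. Lowering to just above the noses.

>>> {"api": "send_rows", "payload": {
  "increments": [
    [16, 0, 1, 2, 0, 0, 0],
    [16, 0, 1, 5, 0, 0, 0],
    [16, 0, 1, 8, 0, 0, 0],
    [16, 0, 1, 11, 0, 0, 0],
    [16, 0, 1, 14, 0, 0, 0],
    [16, 0, 1, 17, 0, 0, 0],
    [16, 0, 1, 20, 0, 0, 0],
    [16, 0, 1, 22, 0, 0, 0],
    [16, 0, 1, 23, 0, 0, 0],
    [16, 0, 1, 23, 0, 0, 0]
  ]
}}

```text
t: 9.25
tcp_pos: [0.5804, 0.2153, 0.1367]
tool_rot: [0.194, -3.135, 0.0]
ft_force: [0.1, -0.8, -3.4]
width: 0.248
grasp_force: 35.0
```

```bash
python3 -c "
from h import *
plan(.580,.2155,.1153,7.05)"
```

```text
yaw 7.05 turn [ 2.0000e-02  0.0000e+00 -1.7997e+02]
yaw 187.05 turn [ 0.   -0.01  0.03]
shift [ 0.4   0.23 21.35] q [ 0.164  0.584  1.252  0.     1.306 -1.53 ] pos [0.5804 0.2153 0.1367] f [ 0.07 -0.79 -3.42] tau [ 0.04  0.02 -0.01] w 0.248 g 35.0 t 9.25
```

>>> {"api": "send_rows", "payload": {
  "increments": [
    [16, 0, 0, 0.6, 0, 0, 0],
    [16, 0, 0, 1.2, 0, 0, 0],
    [16, 0, 0, 1.8, 0, 0, 0],
    [16, 0, 0, 2.4, 0, 0, 0],
    [16, 0, 0, 3, 0, 0, 0],
    [16, 0, 0, 3.6, 0, 0, 0],
    [16, 0, 0, 4.2, 0, 0, 0],
    [16, 0, 0, 4.8, 0, 0, 0],
    [16, 0, 0, 5.4, 0, 0, 0],
    [16, 0, 0, 6, 0, 0, 0]
  ]
}}

```text
t: 10.25
tcp_pos: [0.5807, 0.2156, 0.1313]
tool_rot: [-0.194, 3.134, 0.001]
ft_force: [-0.4, 1.2, 3.8]
width: 0.247
grasp_force: 35.0
```

>>> {"api": "send_rows", "payload": {
  "increments": [
    [16, 0, 0, 0.4, 0, 0, 0],
    [16, 0, 0, 0.8, 0, 0, 0],
    [16, 0, 0, 1.2, 0, 0, 0],
    [16, 0, 0, 1.6, 0, 0, 0],
    [16, 0, 0, 2, 0, 0, 0],
    [16, 0, 0, 2.4, 0, 0, 0],
    [16, 0, 0, 2.8, 0, 0, 0],
    [16, 0, 0, 3.2, 0, 0, 0],
    [16, 0, 0, 3.6, 0, 0, 0],
    [16, 0, 0, 4, 0, 0, 0]
  ]
}}

```text
t: 11.25
tcp_pos: [0.5814, 0.2154, 0.1282]
tool_rot: [-0.194, 3.132, 0.0]
ft_force: [-0.5, 0.1, 7.8]
width: 0.247
grasp_force: 35.0
```

>>> {"api": "send_rows", "payload": {
  "increments": [
    [16, 0, 0, 0.3, 0, 0, 0],
    [16, 0, 0, 0.6, 0, 0, 0],
    [16, 0, 0, 0.9, 0, 0, 0],
    [16, 0, 0, 1.2, 0, 0, 0],
    [16, 0, 0, 1.5, 0, 0, 0],
    [16, 0, 0, 1.8, 0, 0, 0],
    [16, 0, 0, 2.1, 0, 0, 0],
    [16, 0, 0, 2.4, 0, 0, 0],
    [16, 0, 0, 2.7, 0, 0, 0],
    [16, 0, 0, 3, 0, 0, 0]
  ]
}}

```text
t: 12.25
tcp_pos: [0.5802, 0.2153, 0.1234]
tool_rot: [0.194, -3.135, 0.0]
ft_force: [-0.5, 1.3, -0.4]
width: 0.244
grasp_force: 35.0
```

```bash
python3 -c "
from h import *
plan(.580,.2155,.1153,7.05)"
```

```text
yaw 7.05 turn [ 9.0000e-02 -0.0000e+00 -1.7997e+02]
yaw 187.05 turn [-0.   -0.06  0.03]
shift [0.15 0.23 8.06] q [ 0.164  0.598  1.269  0.     1.276 -1.53 ] pos [0.5802 0.2153 0.1234] f [-0.53  1.33 -0.37] tau [ 0.21 -0.01 -0.01] w 0.244 g 35.0 t 12.25
```

>>> {"api": "send_rows", "payload": {
  "increments": [
    [16, 0, 0, 0.3, 0, 0, 0],
    [16, 0, 0, 0.6, 0, 0, 0],
    [16, 0, 0, 0.9, 0, 0, 0],
    [16, 0, 0, 1.2, 0, 0, 0],
    [16, 0, 0, 1.5, 0, 0, 0],
    [16, 0, 0, 1.8, 0, 0, 0],
    [16, 0, 0, 2.1, 0, 0, 0],
    [16, 0, 0, 2.4, 0, 0, 0],
    [16, 0, 0, 2.7, 0, 0, 0],
    [16, 0, 0, 3, 0, 0, 0]
  ]
}}

```text
t: 13.25
tcp_pos: [0.5804, 0.2153, 0.1205]
tool_rot: [0.194, -3.135, 0.0]
ft_force: [-0.2, 0.6, -3.7]
width: 0.248
grasp_force: 35.0
```

>>> {"api": "send_rows", "payload": {
  "increments": [
    [16, 0, 0, 0.2, 0, 0, 0],
    [16, 0, 0, 0.4, 0, 0, 0],
    [16, 0, 0, 0.6, 0, 0, 0],
    [16, 0, 0, 0.8, 0, 0, 0],
    [16, 0, 0, 1, 0, 0, 0],
    [16, 0, 0, 1.2, 0, 0, 0],
    [16, 0, 0, 1.4, 0, 0, 0],
    [16, 0, 0, 1.6, 0, 0, 0],
    [16, 0, 0, 1.8, 0, 0, 0],
    [16, 0, 0, 2, 0, 0, 0]
  ]
}}

```text
t: 14.25
tcp_pos: [0.5804, 0.2153, 0.1186]
tool_rot: [0.194, -3.135, 0.0]
ft_force: [-0.5, 0.6, -6.9]
width: 0.243
grasp_force: 35.0
```

>>> {"api": "send_rows", "payload": {
  "increments": [
    [16, 0, 0, 0.2, 0, 0, 0],
    [16, 0, 0, 0.4, 0, 0, 0],
    [16, 0, 0, 0.6, 0, 0, 0],
    [16, 0, 0, 0.8, 0, 0, 0],
    [16, 0, 0, 1, 0, 0, 0],
    [16, 0, 0, 1.2, 0, 0, 0],
    [16, 0, 0, 1.4, 0, 0, 0],
    [16, 0, 0, 1.6, 0, 0, 0],
    [16, 0, 0, 1.8, 0, 0, 0],
    [16, 0, 0, 2, 0, 0, 0]
  ]
}}

```text
t: 15.25
tcp_pos: [0.5804, 0.2153, 0.1166]
tool_rot: [0.194, -3.135, 0.0]
ft_force: [-0.7, 0.6, -7.9]
width: 0.243
grasp_force: 35.0
```

>>> {"api": "send_rows", "payload": {
  "increments": [
    [16, 0, 0, 0.1, 0, 0, 0],
    [16, 0, 0, 0.2, 0, 0, 0],
    [16, 0, 0, 0.3, 0, 0, 0],
    [16, 0, 0, 0.4, 0, 0, 0],
    [16, 0, 0, 0.5, 0, 0, 0],
    [16, 0, 0, 0.6, 0, 0, 0],
    [16, 0, 0, 0.7, 0, 0, 0],
    [16, 0, 0, 0.8, 0, 0, 0],
    [16, 0, 0, 0.9, 0, 0, 0],
    [16, 0, 0, 1, 0, 0, 0]
  ]
}}

```text
t: 16.25
tcp_pos: [0.5802, 0.2154, 0.1158]
tool_rot: [0.194, -3.135, -0.0]
ft_force: [-1.5, 1.1, -8.8]
width: 0.249
grasp_force: 35.0
```

>>> {"api": "send_rows", "payload": {
  "increments": [
    [16, 0, 0, 0.1, 0, 0, 0],
    [16, 0, 0, 0.2, 0, 0, 0],
    [16, 0, 0, 0.3, 0, 0, 0],
    [16, 0, 0, 0.4, 0, 0, 0],
    [16, 0, 0, 0.5, 0, 0, 0],
    [16, 0, 0, 0.6, 0, 0, 0],
    [16, 0, 0, 0.7, 0, 0, 0],
    [16, 0, 0, 0.8, 0, 0, 0],
    [16, 0, 0, 0.9, 0, 0, 0],
    [16, 0, 0, 1, 0, 0, 0]
  ]
}}

```text
t: 17.25
tcp_pos: [0.5804, 0.2155, 0.1153]
tool_rot: [-0.194, 3.135, 0.001]
ft_force: [-5.4, 2.2, -1.9]
width: 0.248
grasp_force: 35.0
```

Contact with the balls starts here, with a sideways push towards −x. I'll yield a little to it and ease down.

>>> {"api": "send_rows", "payload": {
  "increments": [
    [16, 0.1, 0, 0, 0, 0, 0],
    [16, 0.2, 0.1, 0, 0, 0, 0],
    [16, 0.3, 0.1, 0, 0, 0, 0],
    [16, 0.4, 0.2, 0, 0, 0, 0],
    [16, 0.5, 0.2, 0, 0, 0, 0],
    [16, 0.5, 0.2, 0.1, 0, 0, 0],
    [16, 0.5, 0.2, 0.2, 0, 0, 0],
    [16, 0.5, 0.2, 0.3, 0, 0, 0],
    [16, 0.5, 0.2, 0.3, 0, 0, 0],
    [16, 0.5, 0.2, 0.3, 0, 0, 0]
  ]
}}

```text
t: 18.25
tcp_pos: [0.5801, 0.2156, 0.115]
tool_rot: [-0.194, 3.135, 0.0]
ft_force: [-4.6, 2.8, 2.7]
width: 0.247
grasp_force: 35.0
```

```bash
python3 -c "
from h import *
plan(.580,.2155,.1153,7.05)"
```

```text
yaw 7.05 turn [-8.0000e-02  1.0000e-02 -1.7997e+02]
yaw 187.05 turn [0.01 0.05 0.03]
shift [ 0.1  -0.06 -0.28] q [ 0.165  0.606  1.28   0.     1.255 -1.53 ] pos [0.5801 0.2156 0.115 ] f [-4.62  2.76  2.71] tau [ 0.62  0.8  -0.06] w 0.247 g 35.0 t 18.25
```

>>> {"api": "send_rows", "payload": {
  "increments": [
    [16, 0.1, 0.1, 0, 0, 0, 0],
    [16, 0.2, 0.2, 0, 0, 0, 0],
    [16, 0.3, 0.3, 0, 0, 0, 0],
    [16, 0.4, 0.4, 0, 0, 0, 0],
    [16, 0.5, 0.4, 0, 0, 0, 0],
    [16, 0.6, 0.4, 0, 0, 0, 0],
    [16, 0.7, 0.4, 0, 0, 0, 0],
    [16, 0.7, 0.4, 0, 0, 0, 0],
    [16, 0.7, 0.4, 0, 0, 0, 0],
    [16, 0.7, 0.4, 0, 0, 0, 0]
  ]
}}

```text
t: 19.25
tcp_pos: [0.5797, 0.2157, 0.1148]
tool_rot: [-0.194, 3.134, -0.0]
ft_force: [-1.4, 1.2, 5.3]
width: 0.244
grasp_force: 35.0
```

```bash
python3 -c "
from h import *
plan(.580,.2155,.1153,7.05)"
```

```text
yaw 7.05 turn [-1.5000e-01 -2.0000e-02 -1.7998e+02]
yaw 187.05 turn [-0.01  0.09  0.02]
shift [-0.23 -0.22 -0.46] q [ 0.165  0.605  1.282 -0.     1.253 -1.529] pos [0.5797 0.2157 0.1148] f [-1.36  1.2   5.26] tau [ 0.25  0.22 -0.06] w 0.244 g 35.0 t 19.25
```

Run:
```python
from h import *
for n in('top','scene'):
    im,d,p=grab(n); P=pts(d,p); hsv=cv2.cvtColor(im,cv2.COLOR_RGB2HSV)
    near=np.hypot(P[...,0]-.58,P[...,1]-.2155)<.12
    for lo,hi in((.066,.078),(.092,.104)):
        m=near&(P[...,2]>lo)&(P[...,2]<hi)&(hsv[...,1]<60)&(hsv[...,2]>110)
        A=np.c_[P[m][:,:2]-[.58,.2155],np.ones(m.sum())]; c=np.linalg.lstsq(A,P[m][:,2],rcond=None)[0]
        print(n,m.sum(),'z',c[2],np.median(P[m][:,2]),'tilt',np.degrees(c[:2]))
    m=near&(hsv[...,0]<20)&(hsv[...,1]>90)&(hsv[...,2]>110)&(P[...,2]>.09)&(P[...,2]<.106)
    if m.sum(): print(' strip',m.sum(),P[m].mean(0),cv2.minAreaRect((P[m][:,:2]*1e3).astype(np.float32)))
im,_,_=load('scene');cv2.imwrite('pics/c3.png',cv2.resize(im[190:310,290:450,::-1],(800,600),interpolation=cv2.INTER_CUBIC))
```

```text
top 543 z 0.0713763375553935 0.07152277296697251 tilt [ 0.12596829 -0.09689341]
top 564 z 0.0978910312196121 0.0975291773176733 tilt [0.38344117 0.63942114]
 strip 38 [0.6141003  0.18990951 0.09900738] ((602.7434692382812, 181.71388244628906), (58.87287902832031, 16.59282875061035), 32.15683364868164)
scene 1322 z 0.07095423350126794 0.07091919293525245 tilt [-0.33650705  0.03729815]
scene 959 z 0.09726796897177632 0.09706015168639048 tilt [-0.464891    0.05968556]
 strip 299 [0.60886862 0.21981157 0.09920998] ((599.181396484375, 217.9149169921875), (48.69908142089844, 121.63398742675781), 6.653203010559082)
```

View pics/c3.png

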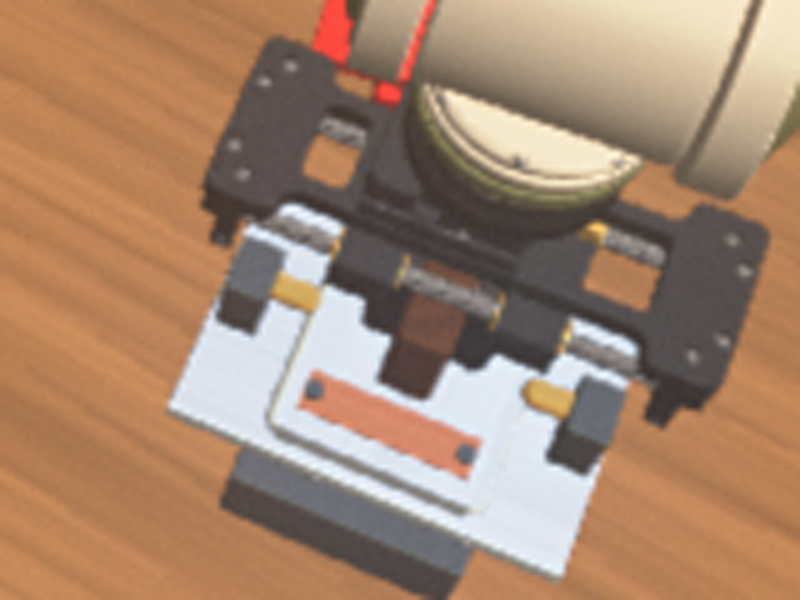

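The plate's top is 26.4 mm above the deck (27 expected), it is level, both noses are over its edges, and the lateral forces and torques are small. It is home, so I'll release and retreat.

>>> {"api": "send_rows", "payload": {
  "increments": [
    [16, 0, 0, 0, 0, 0, 0],
    [16, 0, 0, 0, 0, 0, 0],
    [24, 0, 0, 0, 0, 0, 0],
    [30, 0, 0, 0, 0, 0, 0],
    [36, 0, 0, 0, 0, 0, 0],
    [42, 0, 0, 0, 0, 0, 0],
    [46, 0, 0, 0, 0, 0, 0],
    [46, 0, 0, 0, 0, 0, 0],
    [46, 0, 0, 0, 0, 0, 0],
    [46, 0, 0, 0, 0, 0, 0]
  ]
}}

```text
t: 20.35
tcp_pos: [0.5792, 0.2158, 0.1145]
tool_rot: [-0.194, 3.136, -0.0]
ft_force: [0.2, -0.3, -0.0]
width: 0.519
grasp_force: 0.0
```

>>> {"api": "send_rows", "payload": {
  "increments": [
    [46, 0, 0, -2, 0, 0, 0],
    [46, 0, 0, -6, 0, 0, 0],
    [46, 0, 0, -12, 0, 0, 0],
    [46, 0, 0, -20, 0, 0, 0],
    [46, 0, 0, -30, 0, 0, 0],
    [46, 0, 0, -42, 0, 0, 0],
    [46, 0, 0, -58, 0, 0, 0],
    [46, 0, 0, -76, 0, 0, 0],
    [46, 0, 0, -94, 0, 0, 0],
    [46, 0, 0, -110, 0, 0, 0]
  ]
}}

```text
t: 21.35
tcp_pos: [0.5792, 0.2158, 0.2265]
tool_rot: [-0.194, 3.134, 0.0]
ft_force: [-0.1, -0.6, 0.2]
width: 0.523
grasp_force: 0.0
```

>>> {"api": "send_rows", "payload": {
  "increments": [
    [46, 30, 0, 0, 0, 0, 0],
    [46, 60, 0, 0, 0, 0, 0],
    [46, 90, 0, 0, 0, 0, 0],
    [46, 115, 0, 0, 0, 0, 0],
    [46, 135, 0, 0, 0, 0, 0],
    [46, 150, 0, 0, 0, 0, 0],
    [46, 150, 0, 0, 0, 0, 0],
    [46, 150, 0, 0, 0, 0, 0],
    [46, 150, 0, 0, 0, 0, 0],
    [46, 150, 0, 0, 0, 0, 0]
  ]
}}

```text
t: 22.35
tcp_pos: [0.431, 0.1973, 0.2244]
tool_rot: [-0.194, 3.136, -0.0]
ft_force: [0.2, 0.4, 0.1]
width: 0.524
grasp_force: 0.0
```

Run:
```python
from h import *
for n in('top','scene'):
    im,d,p=grab(n); P=pts(d,p); hsv=cv2.cvtColor(im,cv2.COLOR_RGB2HSV)
    near=np.hypot(P[...,0]-.58,P[...,1]-.2155)<.12
    for lo,hi in((.066,.078),(.09,.106)):
        m=near&(P[...,2]>lo)&(P[...,2]<hi)&(hsv[...,1]<60)&(hsv[...,2]>110)
        A=np.c_[P[m][:,:2]-[.58,.2155],np.ones(m.sum())]; c=np.linalg.lstsq(A,P[m][:,2],rcond=None)[0]
        print(n,m.sum(),'z',c[2],np.median(P[m][:,2]),'tilt',np.degrees(c[:2]))
im,_,_=load('scene');cv2.imwrite('pics/c4.png',cv2.resize(im[190:310,290:450,::-1],(800,600),interpolation=cv2.INTER_CUBIC))
print(manip.state()['tcp_pos'])
```

```text
top 1198 z 0.07140503468597657 0.07143299536340281 tilt [ 0.08502829 -0.03122145]
top 1414 z 0.09755917521908868 0.09756914337850564 tilt [ 0.28024849 -0.02972596]
scene 1561 z 0.07092712160727958 0.07085113664351284 tilt [-0.26947563  0.02969709]
scene 1805 z 0.0973296411481602 0.09715351972737174 tilt [0.0195615  0.03044206]
[0.43075118 0.19729704 0.22426876]
```

View pics/c4.png

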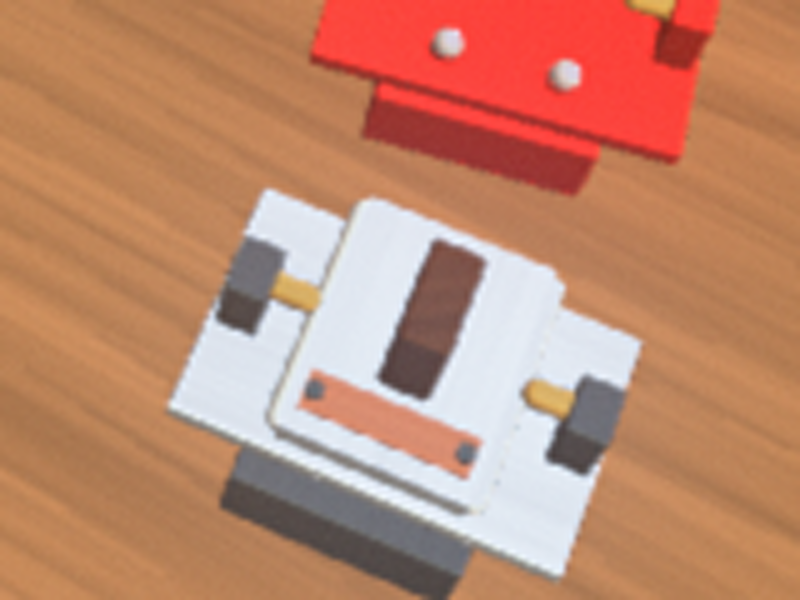

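The plate sits level and home, with the strip end (390,420) over the twin balls, and the arm is clear.

```bash
python3 -c "
from bench import manip
print(manip.close_job())"
```

```text
the job is handed in; nothing more can be done
None
```

The work plate is seated level on the mount's three balls between the plungers, copper-strip end over the two-ball end; I let go, moved the arm clear and handed the job in at about 22 s, without moving the other tools.

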